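Ready the plate exposure unit and hold its sprung lid at the loading pointer

TASK

On the printing-plate exposure unit, first press both lamp plugs fully home in their sockets while the lid is still shut. Then lift the sprung lid, which has a bar handle, until it lines up with the pointer on the arc beside it, and finish still holding it there, because the spring shuts it if you let go. Do not shift the pointer or disturb the other things lying on the table and on the unit.

Things in the scene. Friction and masses are not known exactly. Their poses are not given: they have to be found in the camera images.
- unit: Fixed grey exposure unit, a flat case 280 (x) x 400 (y) x 90 mm high standing on the table; origin at the centre of its underside, x points away from its front to the hinge side, y to its left, z up. On top: the lid (left and middle), a steel arc with the pointer at the left edge (y = +165 mm; the arc is 190 mm in radius about the hinge line and its rear stay stands up to 260 mm above the table), and two lamp plugs in a row on the right-hand deck (y = -145 mm).
- lid_hinge (a point): Point on the lid's hinge line, midway along it, at (110, 30, 99) mm in the unit's frame; the hinge line runs along the unit's y. Its axes turn with the lid: x lies in the lid's plane, pointing from the front edge to the hinge.
- lid_bar (a point): Centre of the lid's bar handle: a round steel bar 12 mm thick, 110 mm long, parallel to the hinge line, on two posts. It lies 228 mm in front of the hinge line and 50 mm above it when the lid is shut (38 mm of clear space under the bar, above the lid's top), 12 mm behind the lid's front edge, and turns with the lid about the hinge line.
- lid_edge (a point): Front left corner of the lid, in the middle of its thickness, 240 mm from the hinge line. The lid is a white plate 240 x 220 x 12 mm whose mid-plane passes through the hinge line. Axes turn with the lid (x in the lid's plane, towards the hinge).
- lid (a joint): Angle of the lid, rad: 0 shut (level), growing as the front edge is lifted, stop at 1.2. A spring and the lid's weight (about 0.4 kg) pull it shut: about 4 to 5 N upward at the bar starts it and 7 to 12 N holds it part open; let go, it falls shut.
- pointer_tip (a point): Ball tip of the pointer, a straight dark steel rod 8 mm thick beside the lid's left edge, about 20 mm clear of it. The rod turns about the lid's own hinge line, and the tip is 240 mm from it; axes turn with the rod (x along the rod, towards the hinge). The lid is at the mark when its plate is in line with this rod, seen from the side.
- pointer (a joint): Angle of the pointer rod, rad, in the same sense as lid: 0 level, growing as its tip rises. Set somewhere between 0.42 and 0.72 and held there by friction: this is the angle the lid has to be held at.
- plug_near_top (a point): Centre of the top face of the lamp plug nearer the unit's front, at (-75, -145) mm in the unit's frame. The grey square head is 44 x 44 x 14 mm; its top is 116 mm above the table when 12 mm proud and 104 mm when fully home (head resting on the deck).
- plug_near (a joint): How far the near plug is pressed in, m: 0 fully proud, 0.012 fully home. Starts 0 to 0.005. Stiff sliding fit: about 5 N pushes it down, a firm stop at the end, and it stays where it is left.
- plug_far_top (a point): Centre of the top face of the lamp plug nearer the hinge side, at (25, -145) mm in the unit's frame; same shape and heights as the near one.
- plug_far (a joint): How far the far plug is pressed in, m: as for the near plug.
- eraser: Bystander: white eraser 22 x 45 x 12 mm lying on the unit's right-hand deck behind the far plug. Origin under its centre.
- lino_block: Bystander: lino block 150 x 100 x 20 mm on the table. Origin under its centre.
- ink_jar: Bystander: glass ink jar, 68 mm in diameter, 75 mm high. Origin under its centre.
- brayer: Bystander: ink roller about 160 x 106 x 34 mm with a wooden handle. Origin on its underside near the middle.
- gouge_tray: Bystander: white tray of gouges 130 x 180 x 22 mm. Origin under its centre.
- pen: Bystander: black marker pen 130 x 14 x 14 mm to the right of the unit. Origin under its centre.
- pot: Bystander: white ceramic pot 72 mm in diameter, 100 mm high. Origin under its centre.

How it is judged (in metres and radians):
On the way, in this order (a step that is already met when the one before it is completed fails the run):
1. both lamp plugs pressed fully home, the lid still shut (value of joint each of plug_near, plug_far above 0.0102 m and value of joint lid below 0.06 rad), for 0.2 s.
2. lid lifted into line with the pointer and held there (value of joint each of plug_near, plug_far above 0.0102 m and angle between the x axis of lid_edge and the x axis of pointer_tip, either way round below 0.08 rad and contact force between the fingers and lid above 2 N), for 0.3 s.
At the end, for the whole second after the job is handed in: Both plugs within 1.8 mm of fully home; the lid within 0.08 rad (4.6 degrees) of the pointer's angle, steady (under 0.1 rad/s) and held by the fingers (over 2 N between fingers and lid) (all of step 2 and velocity of joint lid between -0.1 and 0.1 rad/s); the arm keeps its last pose, push and grip.
It fails at once if the pointer is shifted (tip moved over 10 mm) (distance of pointer_tip from where it was at the start of the episode above 0.01 m).
It fails at once if a bystander is disturbed (moved over 25 mm) (distance of any of eraser, lino_block, ink_jar, brayer, gouge_tray, pen, pot from where it was at the start of the episode above 0.025 m).
It also fails if it takes over 45 s, if anything falls off the work surface, if the arm or the gripper's body presses on something with over 40 N, if the wrist force passes 120 N, or if a joint passes its speed limit or range.

ROBOT

A 6-joint arm with a two-finger parallel gripper is mounted at the origin on the work surface. World frame = base frame: x ahead of the robot, y to its left, z up, the work surface at z = 0. Lengths are in mm, angles in rad, forces in N, time in s.
With the tool pointing down it reaches from about 350 to 975 mm from the base axis. Payload 7.1 kg.
Tool frame: the origin (TCP) lies at the very end of the fingers, on their centre line; the grasp point (between the pads) lies 19 mm behind it (ctrl.pinch_z is the z of the grasp point in the tool frame, in mm); z points along the fingers, y is the direction in which the jaws open and shut (so a half turn about z gives the same grasp; the last joint's range is limited). The gripper opens to 88 mm and grips with 3 to 60 N. Pads are 20 mm wide; open, the fingers measure 115 mm over their backs; the gripper's body (75 mm by 178 mm) begins 61 mm behind the grasp point.
Start: joints at [-1.276, 0.423, 1.63, -0, 1.089, -0.019], TCP at [192.94, -594.457, 222.675] pointing down, gripper open.
Joint ranges: [-3, 3], [-0.9, 2.11], [0.09, 2.58], [-1.31, 4.45], [0.11, 2.69], [-2.54, 2.54]. Speed limits (rad/s): [2.39, 2.39, 3.01, 3.14, 3.14, 3.14].

INTERFACE

Orientations are given as a rotation vector (axis times angle).
In Python, from workcell import get_obs, optics, ctrl gives the robot as it stands.
- The arm moves only by the shell command python3 -m jog 'ROWS'. ROWS is a JSON object of lists of equal length, an entry for each row: "delta_rot": the turn, a rotation vector about the tool's x, y, z in rad, a list of three; "translation": the shift along the tool's x, y, z in mm, a list of three; "hand": the opening, from -1 (shut) to 1 (fully open). In form: {"delta_rot": [[rx, ry, rz], ...], "translation": [[x, y, z], ...], "hand": [hand, ...]}. A call has 1 to 5 rows; each row is the pose to reach, as a shift and turn from the pose commanded when the call began, along the tool's axes at that moment; what a row does not reach only later rows make up. A row lasts 1/10 s, in which the tool goes at most 50 mm and 8.59 degrees, less where a joint would pass 70% of its speed; a pose out of reach is approached as far as the arm can. A call with a gripper value outside its range is refused whole. The fingers move at their own pace and stop on an object; the grip force is fixed at half the most. Time passes only in rows, so rows that repeat a pose let the fingers close. It gives the time, the measured TCP pose, the force and the opening at its end, in the units of the state.
- get_obs(): the state, without advancing time (a new reading comes with each control period).
- optics.get_image(name): name is "side" or "top"; returns the picture (400x640x3 uint8, red, green, blue); there is no depth.
- optics.calibration(name): a dict with "intrinsics" (3x3 intrinsics, pixels), "k1" (the pictures are not rectified: a ray, as slopes to the right and down, at radius r is drawn at 1 + k1 r^2 times it, then the intrinsics apply), "cam_to_world" (4x4, takes a point from camera to world coordinates). Camera axes: x right, y up, looking along -z (the intrinsics and any distortion apply to the point x, -y, -z); pixel columns grow to the right and rows downward; lengths in mm; the calibration is good to about 2 mm. A picture is of the moment at which its call begins. calibration takes no time and is no camera call.
- ctrl.close_job(): hands the job in, once; it reports no verdict.
The state is a dict: "t": time; "qpos": joint angles; "qvel": joint speeds; "joint_torque": joint torques, N m; "ee_pos": TCP position; "orientation": TCP orientation; "ft_force": force on the tool from outside, world axes, zero at the start; "moment": the same for the moment, N m; "width": finger opening in mm.
Only numpy, scipy, OpenCV 4.12 (cv2) and the standard library are available. Lean on these libraries where they do the work, as an engineer would, in place of code of your own. Each camera call takes 0.05 s, during which the arm holds its last target. There are 200 camera calls.

## Working session

There is one attempt and no reset: what is moved stays moved. The work goes in short steps, Python scripts to look and compute and a shell command to move; the robot and the scene stay as the last step left them, time stands still between calls to the robot, and variables do not carry over. Pictures are saved under pics/ and viewed, about 8 in all and at most 12, crops included, and the job is handed in when it is done.

```bash
mkdir -p pics; ls; python3 - <<'E'
from workcell import get_obs, optics, ctrl
import cv2
o=get_obs();print(o)
for n in("side","top"):
    im=optics.get_image(n);cv2.imwrite(f"pics/{n}0.png",im[:,:,::-1]);c=optics.calibration(n);print(n,c)
E
```

```text
pics
{'t': 0.0, 'qpos': array([-1.27600703e+00,  4.23840965e-01,  1.63066692e+00, -3.93668922e-06,
        1.08859611e+00, -1.90334099e-02]), 'qvel': array([-4.18548094e-04,  7.47755750e-04,  4.13910316e-04,  9.10785954e-05,
        1.31515764e-04, -1.45002955e-03]), 'joint_torque': array([ 2.99328130e-04, -5.44620180e+01, -2.73673439e+01,  6.42199349e-02,
        2.27900664e-02, -1.11429681e-04]), 'ee_pos': array([ 192.7809066 , -593.95302908,  221.9106873 ]), 'orientation': array([-3.10151850e+00, -4.90700180e-01,  3.31552126e-04]), 'ft_force': array([-0.44980461, -0.61046709, -0.31730893]), 'moment': array([ 0.06107532, -0.02740053, -0.01591231]), 'width': 87.81278958398188}
side {'intrinsics': array([[449.87039562,   0.        , 315.09508852],
       [  0.        , 449.87039562, 197.0532006 ],
       [  0.        ,   0.        ,   1.        ]]), 'k1': -0.1176333036511368, 'cam_to_world': array([[-7.40686627e-01,  5.11674583e-01, -4.35399175e-01,
        -8.08839793e+01],
       [-6.71703294e-01, -5.77548754e-01,  4.63952715e-01,
         6.75819899e+02],
       [-1.40714392e-02,  6.36102632e-01,  7.71476141e-01,
         1.22422767e+03],
       [ 0.00000000e+00,  0.00000000e+00,  0.00000000e+00,
         1.00000000e+00]])}
top {'intrinsics': array([[364.96247142,   0.        , 315.13872501],
       [  0.        , 364.96247142, 203.13274093],
       [  0.        ,   0.        ,   1.        ]]), 'k1': -0.07064418028285285, 'cam_to_world': array([[-1.68378184e-02,  9.93726652e-01, -1.10561428e-01,
         4.13187382e+02],
       [-9.99852761e-01, -1.71003312e-02, -1.42649806e-03,
        -5.87697194e+00],
       [-3.30818618e-03,  1.10521130e-01,  9.93868269e-01,
         1.16059559e+03],
       [ 0.00000000e+00,  0.00000000e+00,  0.00000000e+00,
         1.00000000e+00]])}
```

View pics/side0.png

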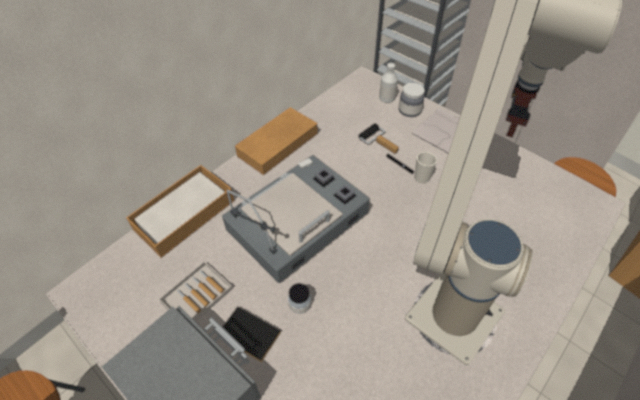

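View pics/top0.png

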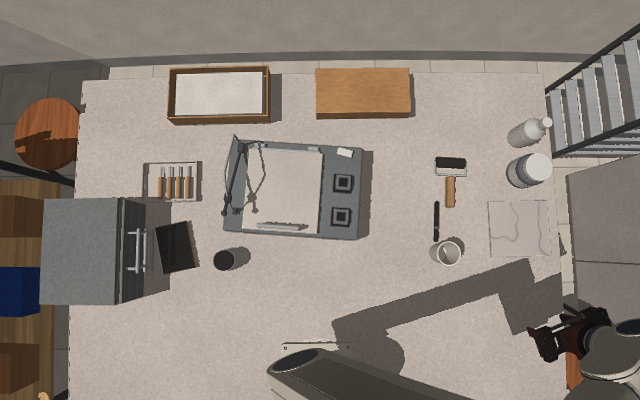

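The side view shows the unit at about (297,215), with the plugs at (324,178) and (344,195). In the top view the unit is at about (297,190), the plugs at (343,183) and (341,216), and the bar near (277,228). I'll zoom in on both.

```bash
cat > h.py <<'E'
import numpy as np,cv2
from workcell import get_obs, optics, ctrl
def ray(n,uv):
    c=optics.calibration(n);K=c["intrinsics"];d=((uv[0]-K[0,2])/K[0,0],(uv[1]-K[1,2])/K[1,1])
    u=cv2.undistortPoints(np.array([[uv]],float),K,np.array([c["k1"],0,0,0.]))[0,0]
    M=c["cam_to_world"];v=M[:3,:3]@np.array([u[0],-u[1],-1]);return M[:3,3],v/np.linalg.norm(v)
def onz(n,uv,z):
    p,v=ray(n,uv);return p+v*(z-p[2])/v[2]
def onplane(n,uv,q,nn):
    p,v=ray(n,uv);return p+v*((q-p)@nn)/(v@nn)
def proj(n,P):
    c=optics.calibration(n);M=c["cam_to_world"];q=M[:3,:3].T@(np.asarray(P,float)-M[:3,3]);x,y=q[0]/-q[2],-q[1]/-q[2]
    s=1+c["k1"]*(x*x+y*y);K=c["intrinsics"];return np.array([K[0,0]*x*s+K[0,2],K[1,1]*y*s+K[1,2]])
def crop(n,x,y,w,h,s,name):
    im=optics.get_image(n)[:,:,::-1];cv2.imwrite(f"pics/{name}.png",cv2.resize(im[y:y+h,x:x+w],None,fx=s,fy=s,interpolation=cv2.INTER_CUBIC))
E
python3 -c "
from h import *
crop('side',215,140,160,140,5,'s1');crop('top',215,125,160,120,5,'t1')"
```

```text
(no output)
```

View pics/s1.png

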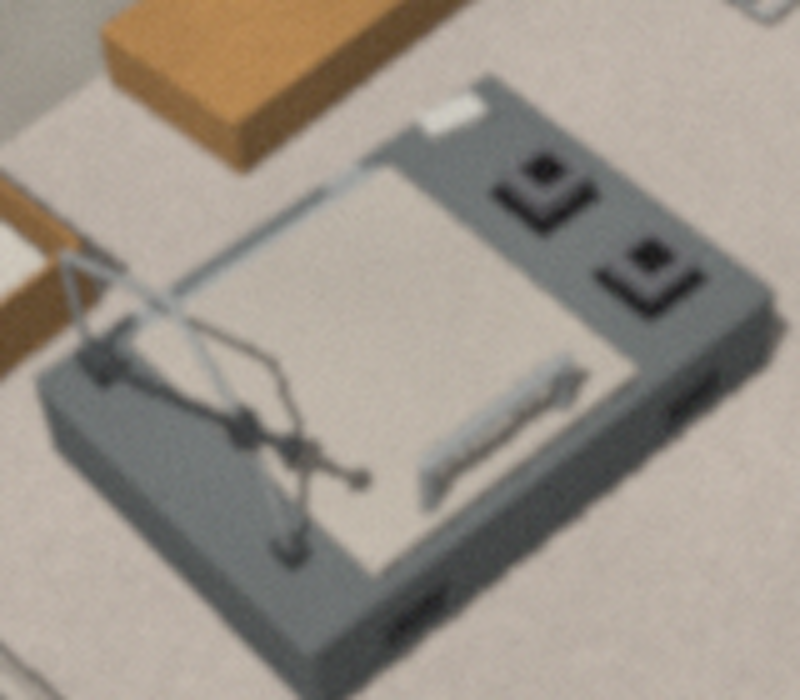

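View pics/t1.png

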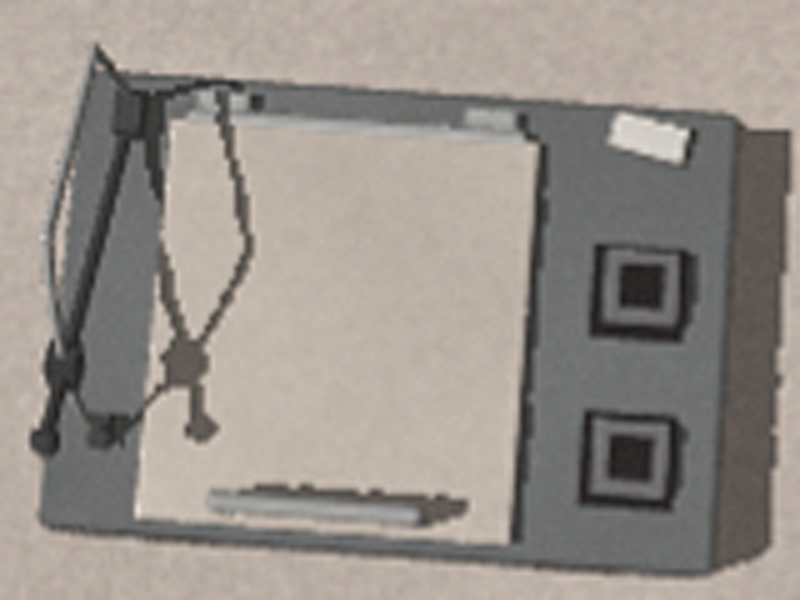

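Zoomed top view, in full-frame pixels (crop/5 + offset):
- Near plug is at (341.2,216.6) and far plug at (343.4,182.2).
- Bar ends are at (256.6,225) and (300,228).
- Pointer knob is at (228,199) and its tip at (224,213). A shadow of the pointer falls on the lid.

In the side view the real knob is at (264,226) and the tip at about (274,230), where it overlaps the shadow knob. The shadow tip is at (287,236).

```bash
python3 - <<'E'
from h import *
T=lambda x,y:(x/5+215-.4,y/5+125-.4); S=lambda x,y:(x/5+215-.4,y/5+140-.4)
# fit unit pose: lid corners (z105), case-top corners (z90), bar ends(149)
obs=[('top',T(135,518),(-130,140,105)),('top',T(512,545),(-130,-80,105)),('top',T(540,140),(110,-80,105)),
('side',S(380,575),(-130,140,105)),('side',S(640,368),(-130,-80,105)),
('top',T(45,525),(-140,200,90)),('top',T(712,572),(-140,-200,90)),('top',T(740,118),(140,-200,90)),
('side',S(775,295),(-140,-200,90)),('side',S(315,650),(-140,200,90)),('side',S(490,75),(140,-200,90)),
('top',T(208,498),(-118,85,149)),('top',T(425,515),(-118,-25,149)),
('top',T(631,458),(-75,-145,114)),('top',T(642,286),(25,-145,114)),('side',S(650,258),(-75,-145,114)),('side',S(545,170),(25,-145,114))]
W=[onz(n,uv,m[2]) for n,uv,m in obs]
A=np.array([m[:2] for _,_,m in obs],np.float64);B=np.array([w[:2] for w in W])
a,b=A-A.mean(0),B-B.mean(0);yaw=np.arctan2((a[:,0]*b[:,1]-a[:,1]*b[:,0]).sum(),(a*b).sum())
R=np.array([[np.cos(yaw),-np.sin(yaw)],[np.sin(yaw),np.cos(yaw)]]);t=B.mean(0)-R@A.mean(0)
print('yaw',yaw,'t',t);
for o,w,m in zip(obs,W,A): print(o[0],o[2],w[:2].round(1),(w[:2]-R@m-t).round(1))
np.savez('unit',R=R,t=t,yaw=yaw)
n3=np.r_[R@[0,1],0];H=np.r_[R@[110,165]+t,99]
for nm,n,uv in [('tip','top',T(45,440)),('knob','top',T(65,370)),('knob','side',S(245,430)),('tip','side',S(295,452)),('shadow?','side',S(360,480))]:
    for y in(160,165,170):
        H=np.r_[R@[110,y]+t,99];P=onplane(n,uv,H,n3);d=P-H;x=-(R.T@d[:2])[0];print(nm,n,y,'ang',np.arctan2(d[2],x).round(3),'r',np.hypot(x,d[2]).round(1))
for nm,x,y,z in[('near',-75,-145,116),('far',25,-145,116),('bar',-118,30,149),('hinge',110,30,99)]: print(nm,R@[x,y]+t,z)
E
```

```text
yaw -0.08751881444836491 t [578.32063441  61.05375992]
top (-130, 140, 105) [461.2 210.1] [ 0.1 -1.8]
top (-130, -80, 105) [442.1  -8.2] [ 0.3 -1. ]
top (110, -80, 105) [680.7 -29. ] [-0.2 -0.7]
side (-130, 140, 105) [457.8 211.9] [-3.2  0. ]
side (-130, -80, 105) [442.3  -5.8] [0.5 1.4]
top (-140, 200, 90) [458.5 266.5] [ 2.2 -6. ]
top (-140, -200, 90) [ 424.7 -124.9] [3.3 1. ]
top (140, -200, 90) [ 696.1 -149.9] [-4.2  0.5]
side (-140, -200, 90) [ 421.9 -119.2] [0.6 6.7]
side (-140, 200, 90) [457.5 267.7] [ 1.2 -4.9]
side (140, -200, 90) [ 697. -145.] [-3.3  5.4]
top (-118, 85, 149) [469.7 160.3] [1.5 4.3]
top (-118, -25, 149) [458.3  39.8] [-0.3 -6.7]
top (-75, -145, 114) [490.6 -77.5] [-0.4 -0.7]
top (25, -145, 114) [590.6 -86.4] [ 0.  -0.8]
side (-75, -145, 114) [490.8 -73.2] [-0.1  3.6]
side (25, -145, 114) [592.7 -86. ] [ 2.1 -0.4]
tip top 160 ang 0.595 r 250.2
tip top 165 ang 0.531 r 238.9
tip top 170 ang 0.462 r 228.7
knob top 160 ang 0.594 r 202.7
knob top 165 ang 0.515 r 190.5
knob top 170 ang 0.425 r 179.8
knob side 160 ang 0.481 r 174.1
knob side 165 ang 0.522 r 187.9
knob side 170 ang 0.558 r 201.9
tip side 160 ang 0.492 r 231.0
tip side 165 ang 0.524 r 244.1
tip side 170 ang 0.552 r 257.4
shadow? side 160 ang 0.502 r 299.4
shadow? side 165 ang 0.526 r 311.7
shadow? side 170 ang 0.548 r 324.1
near [490.9336499  -76.83574272] 116
far [590.55091715 -85.57645587] 116
bar [463.39447301 101.25298162] 149
hinge [690.52184233  81.32415563] 99
```

Both views give a pointer angle of about 0.525 rad, with radii near 190 and 240 mm as they should be. Next I'll work out the moves.

```bash
cat > g.py <<'E'
from h import *; import sys
from scipy.spatial.transform import Rotation as Ro
yaw=-0.0875
o=get_obs();C=Ro.from_rotvec(o['orientation'])
# goal: z down, tool y along +-unit x
best=None
for s in(1,-1):
    y=s*np.array([np.cos(yaw),np.sin(yaw),0]);z=np.array([0,0,-1.]);G=Ro.from_matrix(np.c_[np.cross(y,z),y,z])
    d=(C.inv()*G).as_rotvec()
    print('rot',s,d.round(3))
p=np.array([float(v) for v in sys.argv[1:4]])
print('tool delta',C.inv().apply(p-o['ee_pos']).round(1)); print('axes\n',C.as_matrix().round(3)); print(o['t'],o['ee_pos'].round(1),o['qpos'].round(2),o['ft_force'].round(1))
E
python3 g.py 491 -77 150
```

```text
rot 1 [-1.00e-03 -1.00e-03 -1.17e+00]
rot -1 [-1.000e-03  1.000e-03  1.972e+00]
tool delta [ 443.2 -399.8   72.6]
axes
 [[ 0.951  0.309 -0.   ]
 [ 0.309 -0.951  0.001]
 [ 0.    -0.001 -1.   ]]
0.2 [ 192.8 -594.1  222.2] [-1.28  0.42  1.63 -0.    1.09 -0.02] [-0.5  0.1  0.7]
```

```bash
python3 -m jog '{"delta_rot":[[0,0,-0.1],[0,0,-0.2],[0,0,-0.3],[0,0,-0.4],[0,0,-0.5]],"translation":[[34,-31,0],[70,-63,0],[106,-95,0],[142,-128,0],[178,-160,0]],"hand":[-1,-1,-1,-1,-1]}' && python3 g.py 491 -77 150
```

```text
t: 0.7
ee_pos: [313.3, -385.5, 222.6]
orientation: [-2.883, -1.248, -0.0]
ft_force: [0.3, -0.1, 1.0]
width: 51.5
rot 1 [-0.    -0.    -0.666]
rot -1 [-0.     0.     2.476]
tool delta [346.6 -81.5  72.6]
axes
 [[ 0.684  0.729  0.   ]
 [ 0.729 -0.684  0.   ]
 [ 0.    -0.    -1.   ]]
0.7 [ 313.3 -385.5  222.6] [-0.91  0.23  1.91  0.    1.   -0.16] [ 0.3 -0.1  1. ]
```

```bash
python3 -m jog '{"delta_rot":[[0,0,-0.13],[0,0,-0.26],[0,0,-0.4],[0,0,-0.53],[0,0,-0.666]],"translation":[[46,-11,0],[93,-22,0],[140,-33,0],[187,-44,0],[234,-55,0]],"hand":[-1,-1,-1,-1,-1]}' && python3 g.py 491 -77 150
```

```text
t: 1.2
ee_pos: [434.2, -177.6, 222.8]
orientation: [2.314, 2.124, 0.0]
ft_force: [1.1, -0.2, 0.5]
width: 11.3
rot 1 [0.    0.    0.002]
rot -1 [-0.00e+00  1.00e-03 -3.14e+00]
tool delta [105.1  47.9  72.8]
axes
 [[ 0.086  0.996  0.   ]
 [ 0.996 -0.086 -0.   ]
 [-0.     0.    -1.   ]]
1.2 [ 434.2 -177.6  222.8] [-0.41  0.19  1.96 -0.    0.98 -0.33] [ 1.1 -0.2  0.5]
```

```bash
python3 -m jog '{"delta_rot":[[0,0,0],[0,0,0],[0,0,0],[0,0,0],[0,0,0]],"translation":[[40,18,0],[80,36,15],[105,48,40],[105,48,73],[105,48,88]],"hand":[-1,-1,-1,-1,-1]}' && python3 g.py 491 -77 100; python3 -c "
from h import *
crop('top',295,125,100,120,5,'t2')"
```

```text
t: 1.7
ee_pos: [489.9, -77.9, 132.3]
orientation: [-2.316, -2.119, 0.003]
ft_force: [-0.7, 0.2, -0.4]
width: 0.3
rot 1 [-0.003 -0.    -0.001]
rot -1 [-0.     0.005  3.14 ]
tool delta [ 1.   1.1 32.3]
axes
 [[ 0.089  0.996 -0.003]
 [ 0.996 -0.089  0.001]
 [ 0.    -0.003 -1.   ]]
1.7 [489.9 -77.9 132.3] [-0.18  0.37  1.97 -0.    0.8  -0.09] [-0.7  0.2 -0.4]
```

View pics/t2.png

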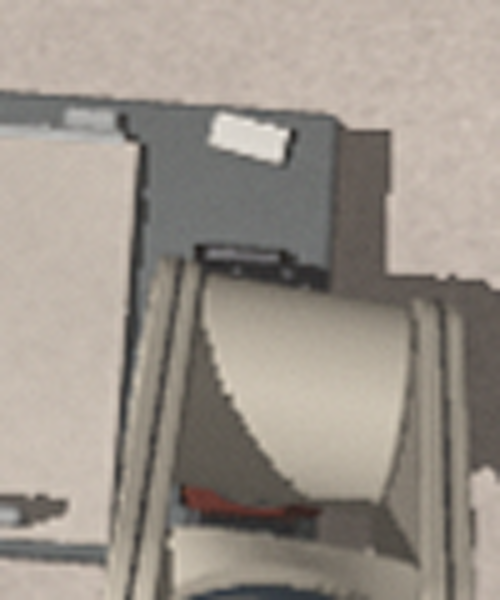

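The arm hides the near plug, and nothing has been disturbed. I'll press by pose and watch the force.

```bash
python3 -m jog '{"delta_rot":[[0,0,0],[0,0,0],[0,0,0],[0,0,0],[0,0,0]],"translation":[[1,1,12],[1,1,20],[1,1,25],[1,1,28],[1,1,28]],"hand":[-1,-1,-1,-1,-1]}'; python3 -m jog '{"delta_rot":[[0,0,0],[0,0,0]],"translation":[[0,0,2],[0,0,2]],"hand":[-1,-1]}'
```

```text
t: 2.25
ee_pos: [492.2, -78.6, 106.8]
orientation: [2.32, 2.117, 0.001]
ft_force: [0.5, 1.6, 1.0]
width: 0.4
t: 2.45
ee_pos: [492.3, -78.6, 105.0]
orientation: [2.32, 2.118, 0.001]
ft_force: [-0.3, -0.9, 2.4]
width: 0.6
```

```bash
for i in 1 2 ; do python3 -m jog '{"delta_rot":[[0,0,0],[0,0,0],[0,0,0]],"translation":[[0,0,2],[0,0,2],[0,0,2]],"hand":[-1,-1,-1]}'; done
```

```text
t: 2.75
ee_pos: [492.4, -78.6, 104.1]
orientation: [2.319, 2.117, 0.001]
ft_force: [-5.4, 0.5, 18.1]
width: 0.4
t: 3.05
ee_pos: [492.6, -78.6, 103.9]
orientation: [2.319, 2.117, 0.001]
ft_force: [-11.0, 0.9, 39.6]
width: 0.5
```

The near plug is firmly home: z = 104 mm at 40 N. Now the far one.

```bash
python3 -m jog '{"delta_rot":[[0,0,0],[0,0,0],[0,0,0],[0,0,0],[0,0,0]],"translation":[[0,0,-20],[0,0,-34],[0,40,-34],[0,80,-34],[0,99,-34]],"hand":[-1,-1,-1,-1,-1]}'; python3 g.py 590.5 -85.6 105
```

```text
t: 3.55
ee_pos: [593.9, -87.7, 135.2]
orientation: [2.318, 2.116, 0.003]
ft_force: [0.2, 0.2, 0.1]
width: 0.5
rot 1 [ 0.003  0.    -0.003]
rot -1 [ 0.    -0.005  3.138]
tool delta [ 1.8 -3.7 30.2]
axes
 [[ 0.091  0.996  0.003]
 [ 0.996 -0.091 -0.   ]
 [-0.     0.003 -1.   ]]
3.55 [593.9 -87.7 135.2] [-0.17  0.5   1.75  0.    0.9  -0.08] [0.2 0.2 0.1]
```

```bash
python3 -m jog '{"delta_rot":[[0,0,0],[0,0,0],[0,0,0],[0,0,0],[0,0,0]],"translation":[[2,-3,12],[2,-3,20],[2,-3,25],[2,-3,28],[2,-3,31]],"hand":[-1,-1,-1,-1,-1]}'; for i in 1 2 ; do python3 -m jog '{"delta_rot":[[0,0,0],[0,0,0],[0,0,0]],"translation":[[0,0,2],[0,0,2],[0,0,2]],"hand":[-1,-1,-1]}'; done
```

```text
t: 4.05
ee_pos: [586.9, -84.8, 104.0]
orientation: [-2.319, -2.117, 0.001]
ft_force: [-9.6, 4.6, 37.5]
width: 0.7
t: 4.35
ee_pos: [586.8, -84.8, 104.1]
orientation: [-2.32, -2.117, 0.001]
ft_force: [-8.8, 3.7, 26.2]
width: 0.6
t: 4.65
ee_pos: [586.9, -84.8, 103.9]
orientation: [-2.32, -2.118, 0.0]
ft_force: [-14.8, 5.4, 41.8]
width: 0.6
```

Both plugs are home. I'll rise, open the gripper and go above the bar at (464,100).

```bash
python3 -m jog '{"delta_rot":[[0,0,0],[0,0,0],[0,0,0],[0,0,0],[0,0,0]],"translation":[[0,0,-40],[0,0,-85],[0,-30,-110],[30,-60,-110],[60,-95,-110]],"hand":[-1,-1,1,1,1]}'; python3 g.py 464 100 200
```

```text
t: 5.15
ee_pos: [497.6, -16.8, 210.3]
orientation: [2.321, 2.115, 0.001]
ft_force: [0.2, 0.3, 0.4]
width: 21.0
rot 1 [ 0.001  0.    -0.006]
rot -1 [ 0.000e+00 -2.000e-03  3.136e+00]
tool delta [113.1 -44.4  10.2]
axes
 [[ 0.093  0.996  0.001]
 [ 0.996 -0.093 -0.   ]
 [-0.     0.001 -1.   ]]
5.15 [497.6 -16.8 210.3] [-0.06  0.25  1.92 -0.    0.97  0.04] [0.2 0.3 0.4]
```

```bash
python3 -m jog '{"delta_rot":[[0,0,-0.006],[0,0,-0.006],[0,0,-0.006],[0,0,-0.006],[0,0,-0.006]],"translation":[[40,-16,0],[80,-32,0],[113,-44,0],[113,-44,0],[113,-44,15]],"hand":[1,1,1,1,1]}'; python3 g.py 464 100 130;python3 -c "
from h import *
crop('side',235,140,140,110,5,'s3')"
```

```text
t: 5.65
ee_pos: [465.4, 100.5, 195.7]
orientation: [2.31, 2.127, 0.003]
ft_force: [0.8, -0.0, 0.7]
width: 60.3
rot 1 [ 0.003 -0.     0.005]
rot -1 [ 0.     0.004 -3.137]
tool delta [-0.6 -1.6 65.7]
axes
 [[ 0.082  0.997  0.003]
 [ 0.997 -0.082  0.   ]
 [ 0.     0.003 -1.   ]]
5.65 [465.4 100.5 195.7] [ 0.19  0.24  1.98 -0.    0.92  0.27] [ 0.8 -0.   0.7]
```

View pics/s3.png

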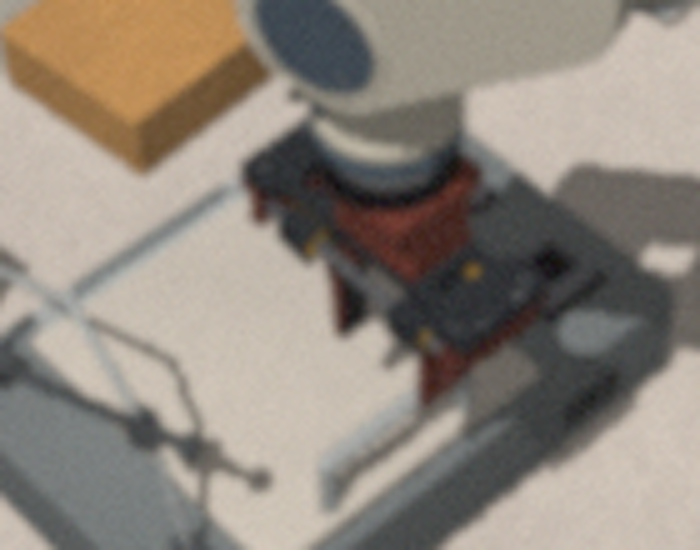

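The open jaws straddle the bar: the front finger shows at crop (440,380) and the rear one at (340,310). I'll descend and close.

```bash
python3 -m jog '{"delta_rot":[[0,0,0],[0,0,0],[0,0,0],[0,0,0],[0,0,0]],"translation":[[0,-1,10],[0,-1,28],[0,-1,45],[0,-1,60],[0,-1,66]],"hand":[1,1,1,1,1]}'; python3 -m jog '{"delta_rot":[[0,0,0],[0,0,0],[0,0,0],[0,0,0],[0,0,0]],"translation":[[0,0,0],[0,0,0],[0,0,0],[0,0,0],[0,0,0]],"hand":[-1,-1,-1,-1,-1]}';python3 -m jog '{"delta_rot":[[0,0,0],[0,0,0],[0,0,0],[0,0,0],[0,0,0]],"translation":[[0,0,0],[0,0,0],[0,0,0],[0,0,0],[0,0,0]],"hand":[-1,-1,-1,-1,-1]}'
```

```text
t: 6.2
ee_pos: [463.1, 98.9, 127.2]
orientation: [-2.314, -2.123, 0.004]
ft_force: [0.6, -0.2, 0.3]
width: 87.7
t: 6.7
ee_pos: [464.4, 100.0, 129.1]
orientation: [2.313, 2.125, 0.001]
ft_force: [-0.1, -0.4, -0.2]
width: 51.2
t: 7.2
ee_pos: [462.5, 99.9, 128.3]
orientation: [-2.312, -2.123, 0.004]
ft_force: [-5.4, 3.9, 2.3]
width: 11.5
```

The opening is 11.5 mm, so the bar is gripped. Now I'll lift along the arc, keeping the tool vertical.

```bash
python3 -m jog '{"delta_rot":[[0,0,0],[0,0,0],[0,0,0],[0,0,0],[0,0,0]],"translation":[[0,3,-11],[0,6,-22],[0,10,-33],[0,15,-44],[0,20,-55]],"hand":[-1,-1,-1,-1,-1]}'; python3 -m jog '{"delta_rot":[[0,0,0],[0,0,0],[0,0,0],[0,0,0],[0,0,0]],"translation":[[0,5,-10],[0,12,-20],[0,18,-30],[0,25,-40],[0,36,-52]],"hand":[-1,-1,-1,-1,-1]}'; python3 -m jog '{"delta_rot":[[0,0,0],[0,0,0],[0,0,0]],"translation":[[0,0,0],[0,0,0],[0,0,0]],"hand":[-1,-1,-1]}'; python3 -c "
from h import *
crop('side',215,140,160,120,5,'s4');crop('top',215,125,160,120,5,'t4')
p=get_obs()['ee_pos']+[0,0,19];x=690.5-p[0];print(np.arctan2(p[2]-99,x+0)-.2159,np.hypot(x,p[2]-99))"
```

```text
t: 7.7
ee_pos: [481.3, 98.3, 183.7]
orientation: [-2.311, -2.122, 0.007]
ft_force: [-7.3, 3.5, -3.1]
width: 11.2
t: 8.2
ee_pos: [514.8, 95.4, 235.5]
orientation: [-2.308, -2.119, 0.013]
ft_force: [-18.7, 4.3, 6.7]
width: 11.1
t: 8.5
ee_pos: [515.1, 95.4, 235.9]
orientation: [-2.309, -2.12, 0.012]
ft_force: [-18.1, 4.2, 8.8]
width: 11.5
0.5103259715920853 234.64648759328628
```

View pics/s4.png

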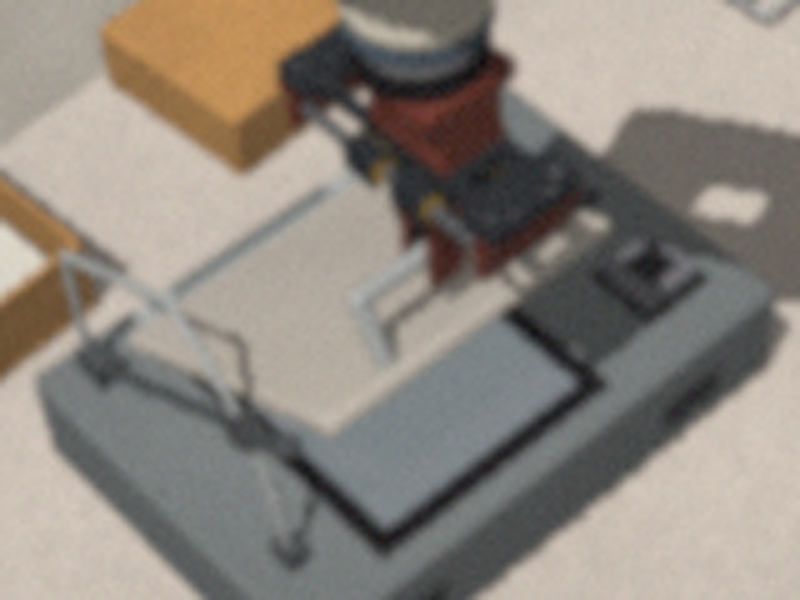

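View pics/t4.png

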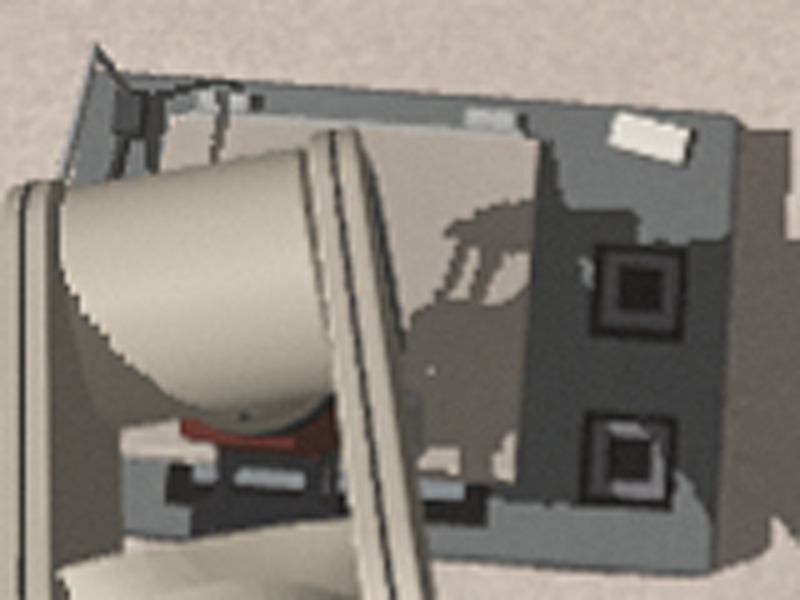

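The lid is now open. In the side view its front-left top corner is at crop (330,432). In the top view the front-right corner is at (515,485). The plugs still sit flat and the bystanders are unmoved. Next I'll work out the lid angle from those corners.

```bash
python3 - <<'E'
from h import *
d=np.load('unit.npz');R,t=d['R'],d['t'];n3=np.r_[R@[0,1],0]
for n,uv,y in[('side',(330/5+214.6,432/5+139.6),140),('top',(515/5+214.6,485/5+124.6),-80),('side',(245/5+214.6,430/5+139.6),165)]:
    H=np.r_[R@[110,y]+t,99];P=onplane(n,uv,H,n3)-H;x=-(R.T@P[:2])[0];print(n,y,np.arctan2(P[2],x)-(.025 if y<150 else 0),np.hypot(x,P[2]))
H=np.r_[R@[110,30]+t,99];p=get_obs()['ee_pos']+[0,0,19]-H;x=-(R.T@p[:2])[0];print('bar',np.arctan2(p[2],x)-.2159,np.hypot(x,p[2]),get_obs()['ft_force'],get_obs()['qvel'].round(3))
E
```

```text
side 140 0.4795362628631138 240.73598058079347
top -80 -1.0136788700883623 340.8665781045221
side 165 0.5222445862081568 187.891263151721
bar 0.5086852438374703 235.08108490334976 [-18.76337507   3.4193309    9.15348377] [-0.001 -0.001  0.002 -0.001 -0.001 -0.001]
```

Pixel rays give 0.48 and the bar pose gives 0.51, against a pointer at about 0.525. The top-view corner is unusable, because that ray runs almost parallel to the plane. I'll nudge up by about 0.025 rad and ease the push towards the hinge.

```bash
python3 -m jog '{"delta_rot":[[0,0,0],[0,0,0],[0,0,0],[0,0,0],[0,0,0]],"translation":[[0,1,-3],[0,2,-6],[0,2,-6],[0,2,-6],[0,2,-6]],"hand":[-1,-1,-1,-1,-1]}'; python3 - <<'E'
from h import *
crop('side',235,150,100,100,6,'s5')
d=np.load('unit.npz');R,t=d['R'],d['t']
H=np.r_[R@[110,30]+t,99];p=get_obs()['ee_pos']+[0,0,19]-H;x=-(R.T@p[:2])[0];print('bar',np.arctan2(p[2],x)-.2159,np.hypot(x,p[2]))
for q in(.45,.5,.55,.6):
    c,s=np.cos(q),np.sin(q);f=lambda a,b,y:np.r_[R@[110-a*c+b*s,y]+t,99+a*s+b*c]
    g=lambda P:(proj('side',P)-[235,150]+.4)*6
    print(q,'FL',g(f(240,6,140)).round(0),'FR',g(f(240,6,-80)).round(0),'barL',g(f(228,50,85)).round(0))
E
```

```text
t: 9.1
ee_pos: [520.1, 95.0, 241.7]
orientation: [-2.312, -2.123, 0.005]
ft_force: [-7.3, 2.0, -0.8]
width: 11.5
bar 0.541904174981846 235.2832956797078
0.45 FL [281. 470.] FR [620. 223.] barL [324. 323.]
0.5 FL [271. 450.] FR [612. 202.] barL [313. 302.]
0.55 FL [261. 428.] FR [604. 182.] barL [301. 281.]
0.6 FL [250. 407.] FR [594. 161.] barL [288. 260.]
```

View pics/s5.png

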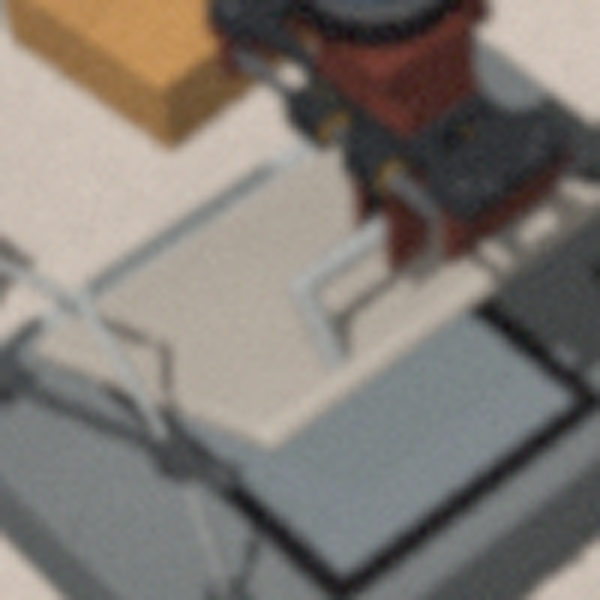

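The front-left corner at (270,435) gives about 0.53 and the bar end at (297,288) gives about 0.54. The pointer is at about 0.525, so the lid is within tolerance. I'll let it settle and hand in.

```bash
python3 -m jog '{"delta_rot":[[0,0,0],[0,0,0],[0,0,0],[0,0,0],[0,0,0]],"translation":[[0,0,1],[0,0,1],[0,0,1],[0,0,1],[0,0,1]],"hand":[-1,-1,-1,-1,-1]}'; python3 -c "
from h import *
print(get_obs()['qvel'].round(3)); print(ctrl.close_job())"
```

```text
t: 9.65
ee_pos: [519.3, 95.0, 240.7]
orientation: [-2.311, -2.122, 0.007]
ft_force: [-11.8, 2.5, 2.4]
width: 11.3
[ 0.001 -0.001  0.002  0.002 -0.001  0.   ]
the job is handed in; nothing more can be done
None
```

I handed the job in at about 9.7 s, with both plugs pressed home and the lid held at the pointer's angle. The hand-in reports no verdict.

- **Plugs:** I pressed each one with closed fingers, with the lid still shut, until it stopped firmly. The fingertips read 104 mm above the table at about 40 N on both.
- **Lid angle:** the pointer measured about 0.525 rad in both camera views. After the last nudge the lid measured about 0.53–0.54 rad from two points in the side view and 0.54 from the bar's position in the gripper. The tolerance is 0.08 rad.
- **Grip:** the gripper is still closed on the bar with an opening of 11.3 mm, and the arm was steady at hand-in.
- **Bystanders and pointer:** nothing looked disturbed in the parts of the scene I could see. I did not recheck the pen, pot, brayer, jar or tray at the end. The pointer's knob, re-picked in the side view after the lift, read 0.522 rad.

**Checks that disagreed or failed:**
- Before the nudge, the side view gave 0.48 rad and the bar position gave 0.51.
- A lid-corner reading from the top view was unusable because of the viewing angle, so I dropped it.
- The upward force at the wrist read 2.4 N at the end, not the downward pull I expected from the lid. I put this down to sideways strain from the grip.

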